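# Show which brick closes the course, and where

## Robot

A 6-joint arm with a two-finger parallel gripper is mounted at the origin on the work surface. World frame = base frame: x ahead of the robot, y to its left, z up, the work surface at z = 0. Lengths are in m, angles in rad, forces in N, time in s.
With the tool pointing down it reaches from about 0.4 to 0.925 m from the base axis. Payload 3.4 kg.
Tool frame: the origin (TCP) lies at the very end of the fingers, on their centre line; the grasp point (between the pads) lies 19 mm behind it (grasp_offset is the distance from the TCP to the grasp point, in m); z points along the fingers, y is the line along which they close (so a half turn about z gives the same grasp; the last joint's range is limited). The gripper opens to 85 mm and grips with 20 to 120 N. Pads are 22 mm wide; open, the fingers measure 114 mm over their backs; the gripper's body (76 mm by 85 mm) begins 54 mm behind the grasp point. The pads swing forward as they close: fully open they stand 13 mm farther back than shut.
Start: joints at [-1.21, 0.307, 1.506, -0, 1.328, -0.073], TCP at [0.242, -0.522, 0.231] pointing down, gripper open.
Joint ranges: [-3.12, 3.12], [-1.05, 2.28], [0.14, 2.33], [-1.42, 4.57], [0.1, 2.73], [-2.68, 2.68]. Speed limits (rad/s): [2.57, 2.57, 3.14, 3.14, 3.14, 3.14].

## Interface

Orientations are given as a 3x3 rotation matrix whose columns are the frame's x, y, z axes.
In Python, from station import * gives the robot as it stands.
- The arm moves only by the tool apply_moves, never from a script. Its argument "increments" is a list of rows, each an object of numbers: "x", "y", "z": the shift along the world's x, y, z in m; "wx", "wy", "wz": the turn, a rotation vector about the world's x, y, z in rad. In form: [{"x": .., "y": .., "z": .., "wx": .., "wy": .., "wz": ..}, ...]. A call has exactly 10 rows; each row is the pose to reach, as a shift and turn from the pose commanded when the call began; what a row does not reach only later rows make up. A row lasts 1/12 s, in which the tool goes at most 41.7 mm and 7.16 degrees, less where a joint would pass 70% of its speed; a pose out of reach is approached as far as the arm can. A call with a gripper value outside its range is refused whole. "hand" is the opening, from 0 (shut) to 1 (fully open), set as the call begins (left out, the last holds). The fingers move at their own pace and stop on an object; "squeeze" is the grip in N (left out, the last holds). Time passes only in rows, so rows that repeat a pose let the fingers close, or fill a call up. It gives the time, the measured TCP pose, the force, the opening and the grip force at its end, in the units of the state.
- sense(): the state, without advancing time (a new reading comes with each control period).
- grab_frame(name): name is "side" or "top" or "wrist"; returns (picture, depth): 480x640x3 uint8, blue, green, red; 480x640 float32, m along the optical axis (not along the pixel's ray), 0 where there is no reading.
- get_calibration(name): a dict with "fx", "fy", "cx", "cy" (pixels), "R" (3x3) and "t" (3): a world point X has camera coordinates R X + t. Camera axes: x right, y down, z forward; pixel columns grow to the right and rows downward; lengths in m; the calibration is good to about 2 mm. A picture is of the moment at which its call begins: read the wrist's pose just before it. get_calibration takes no time and is no camera call; for the wrist camera it gives the pose at the moment of the call.
- finish_job(): hands the job in; it is judged then, once.
The state is a dict: "clock": time; "joint_pos": joint angles; "joint_vel": joint speeds; "joint_torque": joint torques, N m; "eef_pos": TCP position; "ee_rot": TCP orientation; "wrist_force": force on the tool from outside, world axes, zero at the start; "moment": the same for the moment, N m; "opening": finger opening in m; "gripper_force": force on a finger pad.
Only numpy, scipy, OpenCV 4.12 (cv2) and the standard library are available. Lean on these libraries where they do the work, as an engineer would, in place of code of your own. Each camera call takes 0.05 s, during which the arm holds its last target. There are 200 camera calls.

## Task

Show me which cut brick finishes the dry-laid wall and where it goes. First point at the loose half brick lying on the boards: hold your fingertips just above its middle, two or three centimetres clear, for at least two seconds; then point in the same way at the middle of the empty place at the end of the wall's upper course, and finish there, still pointing. Touch and move nothing, and on the way keep your hand high over the other loose pieces and the laid bricks, so that nobody thinks you mean one of them.

Things in the scene. Friction and masses are not known exactly. Their poses are not given: they have to be found in the camera images.
- half: The loose half brick: worn brown clay, 108 mm (its x) by 109 mm (its y) by 54 mm high, one end broken rough (the roughness stands out 3 mm at +y), lying flat on the boards on the robot's side of the wall. Origin: centre of its underside, z up. All bricks here are of the same clay with smears of old mortar, and only their sizes and places differ.
- gap: The empty place in the wall's upper course, a space and not an object: 108 mm (its x, through the wall) by 109 mm (its y, along the wall). Origin: centre of its floor, which is the top of a lower brick 54 mm above the boards. The upper course's tops are 54 mm above this origin. On one side along y, the upper whole brick begins 64.5 mm from the origin; the other three sides are open. It may be at either end of the wall.
- course: The lower course of the dry-laid wall: two whole bricks end to end, 466 mm long (its y) by 108 mm (its x) by 54 mm high, on the boards and running roughly crosswise to the robot. It does not move. Origin: centre of its underside. The upper course on it is, from one end, half brick, whole brick, empty place (or the other way round), with 10 mm joints; its tops are 108 mm above the boards.
- set_whole: The whole brick in the middle of the upper course, 228 mm (its y) by 108 mm (its x) by 54 mm, lying loose on the lower course. Origin: centre of its underside.
- set_half: The half brick already in place at the other end of the upper course, 109 mm by 108 mm by 54 mm, lying loose on the lower course; not the one meant. Origin: centre of its underside, 54 mm above the boards.
- three_quarter: Loose three-quarter brick lying on the boards, 171 mm (its y) by 108 mm (its x) by 54 mm high, one end broken; not the one meant. Origin: centre of its underside.
- closer: Loose brick split lengthwise (a closer) lying on the boards, 228 mm (its y) by 51 mm (its x) by 54 mm high; not the one meant. Origin: centre of its underside.
- tape: Tape measure standing on the whole brick of the upper course, about 36 mm (x) by 85 mm (y, with its hook) by 61 mm high, so its top is 169 mm above the boards. Origin: centre of its underside.
- hammer: Brick hammer lying at the right-hand side, 290 mm long along its x, head at +x and 140 mm across, 30 mm high. Origin: on the boards below mid-handle.
- bolster: Bolster chisel lying at the left-hand side, 210 mm long along its x, blade 75 mm wide at +x, 28 mm high. Origin: below its shaft, about its middle.
- brush: Wire brush lying bristles down to the left, 280 mm long along its x, head at +x, 47 mm high. Origin: on the boards where handle and head meet.
- mug: White mug, 82 mm in diameter and 85 mm high, near right; its handle at +y stands out about 35 mm. Origin: centre of its underside.
- pencil: Flat carpenter's pencil, 166 mm long along its x, 15 mm by 8 mm, lying near the wire brush on the left. Origin: centre of its underside.
Not all that is in view belongs to the job. What is shaped like the half but pink is not meant.

How it is judged:
By the outcome, as a careful person would: the job done as asked, in the order asked, and still so for the second after the job is handed in, with the robot touching nothing.
It also fails if it takes over 48 s, if anything falls off the work surface, if the arm or the gripper's body presses on something with over 40 N, if the wrist force passes 120 N, or if a joint passes its speed limit or range.

## Working session

There is one attempt and no reset: what is moved stays moved. The work goes in short steps, Python scripts to look and compute and a tool call to move; the robot and the scene stay as the last step left them, time stands still between calls to the robot, and variables do not carry over. Pictures are saved under pics/ and viewed, at most 10 in all, crops included, and the job is handed in when it is done.

Besides the shell and the picture viewer there is one more tool, called by a JSON object that holds its "op" and its "data". apply_moves: Moves the arm, as the interface text tells. Its arguments: {"type":"object","properties":{"increments":{"type":"array","items":{"type":"object","properties":{"x":{"type":"number"},"y":{"type":"number"},"z":{"type":"number"},"wx":{"type":"number"},"wy":{"type":"number"},"wz":{"type":"number"}}}},"hand":{"type":"number"},"squeeze":{"type":"number"}},"required":["increments"]}

```bash
mkdir -p pics; python3 - <<'E'
from station import *
import cv2,numpy as np
s=sense();print(s['clock'],s['eef_pos'],s['ee_rot'],s['opening'])
for n in("top","side"):
    c=get_calibration(n);p,d=grab_frame(n);cv2.imwrite(f'pics/{n}.png',p);np.savez(f'{n}.npz',p=p,d=d,**c);print(n,-np.array(c['R']).T@c['t'])
E
```

```text
0.0 [ 0.24193179 -0.52085874  0.2303955 ] [[ 9.06941689e-01  4.21255571e-01 -7.19354374e-04]
 [ 4.21256160e-01 -9.06939729e-01  1.89076409e-03]
 [ 1.44083843e-04 -2.01784524e-03 -9.99997954e-01]] 0.0854468626082834
top [0.32795546 0.00345644 1.51990557]
side [-0.43273487  0.92914096  1.32218738]
```

View pics/top.png

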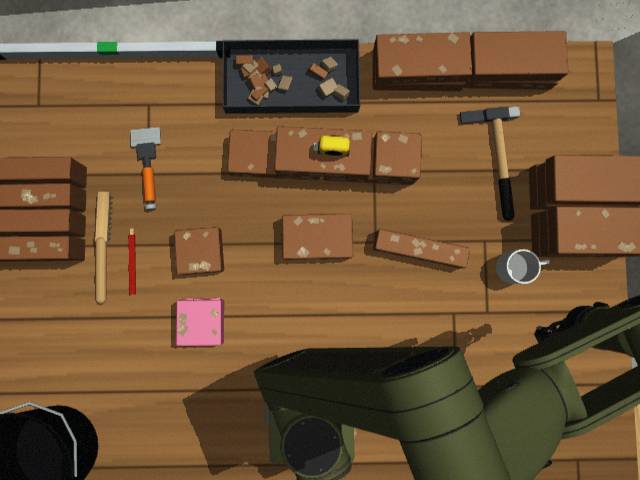

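View pics/side.png

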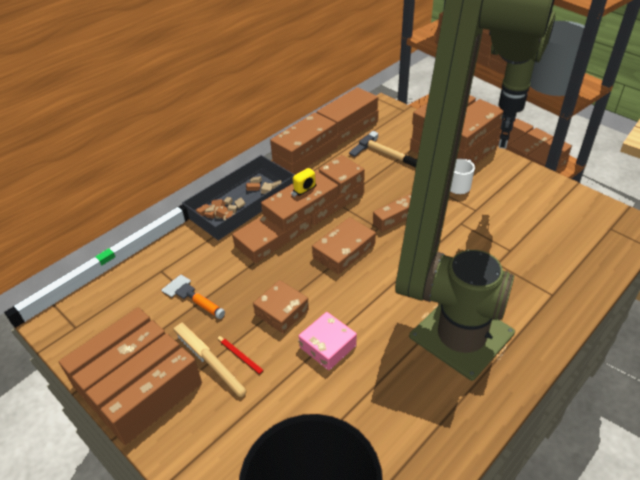

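The top view shows the half brick at about (198,251), with the pink decoy at (200,322). The gap is at the wall's left end, about (249,152), and the upper whole brick with the tape on it begins at column 276. Next I'll get the metric positions from the depth image.

```bash
python3 - <<'E'
import cv2,numpy as np
f=np.load('top.npz');d=f['d'];R=f['R'];t=f['t']
v,u=np.mgrid[:480,:640]
X=np.stack([(u-f['cx'])/f['fx']*d,(v-f['cy'])/f['fy']*d,d],-1)
W=(X-t)@R
def rect(n,box,z0,z1):
    a,b,c,e=box;w=W[b:e,a:c].reshape(-1,3);w=w[(w[:,2]>z0)&(w[:,2]<z1)]
    r=cv2.minAreaRect((w[:,:2]*1000).astype(np.float32));print(n,len(w),np.round(w.mean(0),4),r,'\n',cv2.boxPoints(r).round(1).tolist())
rect('half',(165,220,232,285),.045,.065)
rect('gapfloor',(222,120,290,190),.047,.063)
rect('upper',(265,115,372,190),.1,.116)
rect('sethalf',(374,115,430,190),.1,.116)
rect('3q',(270,205,360,270),.045,.065)
rect('tape',(305,125,360,165),.13,.19)
E
```

```text
half 1989 [0.4093 0.2705 0.054 ] ((409.8427734375, 271.3986511230469), (108.09810638427734, 110.05874633789062), 3.8403029441833496) 
 [[352.20001220703125, 322.70001220703125], [359.6000061035156, 212.89999389648438], [467.5, 220.10000610351562], [460.1000061035156, 329.8999938964844]]
gapfloor 2007 [0.6502 0.1381 0.0541] ((650.3711547851562, 120.5777816772461), (153.17868041992188, 109.61747741699219), 86.46797180175781) 
 [[590.9000244140625, 47.5], [700.4000244140625, 40.79999923706055], [709.7999877929688, 193.60000610351562], [600.4000244140625, 200.39999389648438]]
upper 3653 [ 0.6379 -0.0317  0.1081] ((641.0333251953125, -35.576416015625), (227.96127319335938, 109.84003448486328), 86.77754974365234) 
 [[579.7999877929688, -146.3000030517578], [689.5, -152.5], [702.2999877929688, 75.0999984741211], [592.5999755859375, 81.30000305175781]]
sethalf 2028 [ 0.629  -0.213   0.1082] ((629.8760375976562, -213.66897583007812), (110.11578369140625, 109.75857543945312), 86.55172729492188) 
 [[571.7999877929688, -265.29998779296875], [681.2999877929688, -271.8999938964844], [688.0, -162.0], [578.4000244140625, -155.39999389648438]]
3q 3091 [ 0.4411 -0.0194  0.0542] ((441.4371643066406, -18.328712463378906), (108.91830444335938, 173.75820922851562), 0.7227195501327515) 
 [[385.8999938964844, 67.9000015258789], [388.1000061035156, -105.9000015258789], [497.0, -104.5], [494.79998779296875, 69.19999694824219]]
tape 542 [ 0.6407 -0.0591  0.1638] ((643.4911499023438, -59.364410400390625), (68.87116241455078, 40.687564849853516), 89.92967224121094) 
 [[623.0999755859375, -93.80000305175781], [663.7999877929688, -93.80000305175781], [663.9000244140625, -25.0], [623.2000122070312, -24.899999618530273]]
```

{"op": "apply_moves", "data": {"hand": 0, "increments": [{"z":0.02},{"z":0.04},{"z":0.06},{"z":0.08,"x":0.01},{"z":0.1,"x":0.03},{"z":0.1,"x":0.06,"y":0.01},{"z":0.1,"x":0.09,"y":0.03},{"z":0.1,"x":0.11,"y":0.05},{"z":0.1,"x":0.13,"y":0.07},{"z":0.1,"x":0.15,"y":0.09}]}}

```text
$.increments[0]: bad value
```

{"op": "apply_moves", "data": {"increments": [{"x":0.01,"y":0.025},{"x":0.025,"y":0.05},{"x":0.04,"y":0.08},{"x":0.05,"y":0.11},{"x":0.06,"y":0.14},{"x":0.07,"y":0.17},{"x":0.08,"y":0.2},{"x":0.085,"y":0.23},{"x":0.09,"y":0.26},{"x":0.09,"y":0.29}]}}

```text
$.increments[0]: bad value
```

All six keys are needed in each row.

{"op": "apply_moves", "data": {"hand": 0, "increments": [{"x":0,"y":0,"z":0.02,"wx":0,"wy":0,"wz":0},{"x":0,"y":0,"z":0.04,"wx":0,"wy":0,"wz":0},{"x":0,"y":0,"z":0.06,"wx":0,"wy":0,"wz":0},{"x":0.01,"y":0,"z":0.08,"wx":0,"wy":0,"wz":0},{"x":0.03,"y":0,"z":0.1,"wx":0,"wy":0,"wz":0},{"x":0.06,"y":0.01,"z":0.1,"wx":0,"wy":0,"wz":0},{"x":0.09,"y":0.03,"z":0.1,"wx":0,"wy":0,"wz":0},{"x":0.11,"y":0.05,"z":0.1,"wx":0,"wy":0,"wz":0},{"x":0.13,"y":0.07,"z":0.1,"wx":0,"wy":0,"wz":0},{"x":0.15,"y":0.09,"z":0.1,"wx":0,"wy":0,"wz":0}]}}

```text
clock: 0.93
eef_pos: [0.393, -0.4303, 0.3306]
ee_rot: [[0.907, 0.421, -0.001], [0.421, -0.907, 0.001], [-0.0, -0.001, -1.0]]
wrist_force: [0.4, -0.2, 0.3]
opening: -0.0
gripper_force: 0.0
```

{"op": "apply_moves", "data": {"increments": [{"x":0.01,"y":0.025,"z":0,"wx":0,"wy":0,"wz":0},{"x":0.025,"y":0.05,"z":0,"wx":0,"wy":0,"wz":0},{"x":0.04,"y":0.08,"z":0,"wx":0,"wy":0,"wz":0},{"x":0.05,"y":0.11,"z":0,"wx":0,"wy":0,"wz":0},{"x":0.06,"y":0.14,"z":0,"wx":0,"wy":0,"wz":0},{"x":0.07,"y":0.17,"z":0,"wx":0,"wy":0,"wz":0},{"x":0.08,"y":0.2,"z":0,"wx":0,"wy":0,"wz":0},{"x":0.085,"y":0.23,"z":0,"wx":0,"wy":0,"wz":0},{"x":0.09,"y":0.26,"z":0,"wx":0,"wy":0,"wz":0},{"x":0.09,"y":0.29,"z":0,"wx":0,"wy":0,"wz":0}]}}

```text
clock: 1.77
eef_pos: [0.4827, -0.1399, 0.3307]
ee_rot: [[0.907, 0.421, -0.0], [0.421, -0.907, 0.0], [-0.0, -0.001, -1.0]]
wrist_force: [0.2, -0.4, 0.2]
opening: 0.0001
gripper_force: 0.0
```

{"op": "apply_moves", "data": {"increments": [{"x":0,"y":0.03,"z":0,"wx":0,"wy":0,"wz":0},{"x":0,"y":0.07,"z":0,"wx":0,"wy":0,"wz":0},{"x":0,"y":0.11,"z":0,"wx":0,"wy":0,"wz":0},{"x":-0.005,"y":0.15,"z":0,"wx":0,"wy":0,"wz":0},{"x":-0.01,"y":0.19,"z":0,"wx":0,"wy":0,"wz":0},{"x":-0.02,"y":0.23,"z":0,"wx":0,"wy":0,"wz":0},{"x":-0.03,"y":0.27,"z":0,"wx":0,"wy":0,"wz":0},{"x":-0.04,"y":0.3,"z":0,"wx":0,"wy":0,"wz":0},{"x":-0.05,"y":0.33,"z":0,"wx":0,"wy":0,"wz":0},{"x":-0.06,"y":0.36,"z":0,"wx":0,"wy":0,"wz":0}]}}

```text
clock: 2.6
eef_pos: [0.421, 0.22, 0.3309]
ee_rot: [[0.907, 0.422, -0.001], [0.422, -0.907, -0.0], [-0.001, -0.0, -1.0]]
wrist_force: [0.1, 0.0, -0.1]
opening: -0.0002
gripper_force: 0.0
```

{"op": "apply_moves", "data": {"increments": [{"x":-0.006,"y":0.025,"z":0,"wx":0,"wy":0,"wz":0},{"x":-0.011,"y":0.05,"z":0,"wx":0,"wy":0,"wz":0},{"x":-0.011,"y":0.05,"z":-0.02,"wx":0,"wy":0,"wz":0},{"x":-0.011,"y":0.05,"z":-0.05,"wx":0,"wy":0,"wz":0},{"x":-0.011,"y":0.05,"z":-0.08,"wx":0,"wy":0,"wz":0},{"x":-0.011,"y":0.05,"z":-0.11,"wx":0,"wy":0,"wz":0},{"x":-0.011,"y":0.05,"z":-0.14,"wx":0,"wy":0,"wz":0},{"x":-0.011,"y":0.05,"z":-0.17,"wx":0,"wy":0,"wz":0},{"x":-0.011,"y":0.05,"z":-0.19,"wx":0,"wy":0,"wz":0},{"x":-0.011,"y":0.05,"z":-0.2,"wx":0,"wy":0,"wz":0}]}}

```text
clock: 3.43
eef_pos: [0.4088, 0.2672, 0.128]
ee_rot: [[0.907, 0.421, -0.006], [0.421, -0.907, -0.003], [-0.006, 0.0, -1.0]]
wrist_force: [-0.4, 0.4, -0.3]
opening: 0.0004
gripper_force: 0.0
```

{"op": "apply_moves", "data": {"increments": [{"x":0,"y":0,"z":-0.015,"wx":0,"wy":0,"wz":0},{"x":0,"y":0,"z":-0.03,"wx":0,"wy":0,"wz":0},{"x":0,"y":0,"z":-0.042,"wx":0,"wy":0,"wz":0},{"x":0,"y":0,"z":-0.05,"wx":0,"wy":0,"wz":0},{"x":0,"y":0,"z":-0.05,"wx":0,"wy":0,"wz":0},{"x":0,"y":0,"z":-0.05,"wx":0,"wy":0,"wz":0},{"x":0,"y":0,"z":-0.05,"wx":0,"wy":0,"wz":0},{"x":0,"y":0,"z":-0.05,"wx":0,"wy":0,"wz":0},{"x":0,"y":0,"z":-0.05,"wx":0,"wy":0,"wz":0},{"x":0,"y":0,"z":-0.05,"wx":0,"wy":0,"wz":0}]}}

```text
clock: 4.27
eef_pos: [0.4116, 0.2687, 0.0819]
ee_rot: [[0.907, 0.421, 0.001], [0.421, -0.907, 0.001], [0.001, -0.0, -1.0]]
wrist_force: [-0.9, -0.2, 0.4]
opening: 0.0005
gripper_force: 0.0
```

```bash
python3 - <<'E'
from station import *
import cv2
p,d=grab_frame("side");cv2.imwrite('pics/s2.png',cv2.resize(p[200:400,180:400],None,fx=2.5,fy=2.5))
print(sense()['eef_pos'])
E
```

```text
[0.41150134 0.26865553 0.08184693]
```

View pics/s2.png

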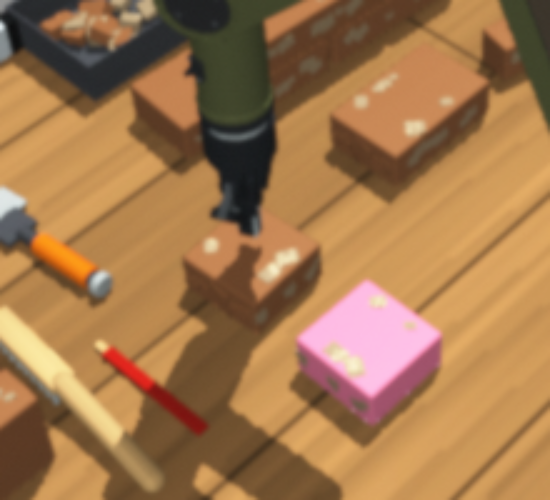

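The fingertips, at about (250,225) in the crop, are over the half brick and clear of it. I'll lower them 3 mm and hold.

{"op": "apply_moves", "data": {"increments": [{"x":-0.001,"y":0.002,"z":-0.003,"wx":0,"wy":0,"wz":0},{"x":-0.001,"y":0.002,"z":-0.003,"wx":0,"wy":0,"wz":0},{"x":-0.001,"y":0.002,"z":-0.003,"wx":0,"wy":0,"wz":0},{"x":-0.001,"y":0.002,"z":-0.003,"wx":0,"wy":0,"wz":0},{"x":-0.001,"y":0.002,"z":-0.003,"wx":0,"wy":0,"wz":0},{"x":-0.001,"y":0.002,"z":-0.003,"wx":0,"wy":0,"wz":0},{"x":-0.001,"y":0.002,"z":-0.003,"wx":0,"wy":0,"wz":0},{"x":-0.001,"y":0.002,"z":-0.003,"wx":0,"wy":0,"wz":0},{"x":-0.001,"y":0.002,"z":-0.003,"wx":0,"wy":0,"wz":0},{"x":-0.001,"y":0.002,"z":-0.003,"wx":0,"wy":0,"wz":0}]}}

```text
clock: 5.15
eef_pos: [0.4102, 0.2705, 0.0783]
ee_rot: [[0.907, 0.421, -0.0], [0.421, -0.907, -0.0], [-0.0, -0.0, -1.0]]
wrist_force: [0.5, -0.1, -0.5]
opening: 0.0003
gripper_force: 0.0
```

{"op": "apply_moves", "data": {"increments": [{"x":0,"y":0,"z":0,"wx":0,"wy":0,"wz":0},{"x":0,"y":0,"z":0,"wx":0,"wy":0,"wz":0},{"x":0,"y":0,"z":0,"wx":0,"wy":0,"wz":0},{"x":0,"y":0,"z":0,"wx":0,"wy":0,"wz":0},{"x":0,"y":0,"z":0,"wx":0,"wy":0,"wz":0},{"x":0,"y":0,"z":0,"wx":0,"wy":0,"wz":0},{"x":0,"y":0,"z":0,"wx":0,"wy":0,"wz":0},{"x":0,"y":0,"z":0,"wx":0,"wy":0,"wz":0},{"x":0,"y":0,"z":0,"wx":0,"wy":0,"wz":0},{"x":0,"y":0,"z":0,"wx":0,"wy":0,"wz":0}]}}

```text
clock: 5.98
eef_pos: [0.4102, 0.2705, 0.0783]
ee_rot: [[0.907, 0.421, -0.0], [0.421, -0.907, -0.0], [-0.0, -0.0, -1.0]]
wrist_force: [0.4, 0.4, 0.1]
opening: 0.0004
gripper_force: 0.0
```

{"op": "apply_moves", "data": {"increments": [{"x":0,"y":0,"z":0,"wx":0,"wy":0,"wz":0},{"x":0,"y":0,"z":0,"wx":0,"wy":0,"wz":0},{"x":0,"y":0,"z":0,"wx":0,"wy":0,"wz":0},{"x":0,"y":0,"z":0,"wx":0,"wy":0,"wz":0},{"x":0,"y":0,"z":0,"wx":0,"wy":0,"wz":0},{"x":0,"y":0,"z":0,"wx":0,"wy":0,"wz":0},{"x":0,"y":0,"z":0,"wx":0,"wy":0,"wz":0},{"x":0,"y":0,"z":0,"wx":0,"wy":0,"wz":0},{"x":0,"y":0,"z":0,"wx":0,"wy":0,"wz":0},{"x":0,"y":0,"z":0,"wx":0,"wy":0,"wz":0}]}}

```text
clock: 6.82
eef_pos: [0.4102, 0.2705, 0.0783]
ee_rot: [[0.907, 0.421, -0.0], [0.421, -0.907, 0.0], [-0.0, -0.0, -1.0]]
wrist_force: [-0.3, -0.7, -0.0]
opening: -0.0003
gripper_force: 0.0
```

{"op": "apply_moves", "data": {"increments": [{"x":0,"y":0,"z":0,"wx":0,"wy":0,"wz":0},{"x":0,"y":0,"z":0,"wx":0,"wy":0,"wz":0},{"x":0,"y":0,"z":0,"wx":0,"wy":0,"wz":0},{"x":0,"y":0,"z":0,"wx":0,"wy":0,"wz":0},{"x":0,"y":0,"z":0,"wx":0,"wy":0,"wz":0},{"x":0,"y":0,"z":0,"wx":0,"wy":0,"wz":0},{"x":0,"y":0,"z":0,"wx":0,"wy":0,"wz":0},{"x":0,"y":0,"z":0,"wx":0,"wy":0,"wz":0},{"x":0,"y":0,"z":0,"wx":0,"wy":0,"wz":0},{"x":0,"y":0,"z":0,"wx":0,"wy":0,"wz":0}]}}

```text
clock: 7.65
eef_pos: [0.4102, 0.2705, 0.0783]
ee_rot: [[0.907, 0.421, -0.0], [0.421, -0.907, 0.0], [0.0, -0.0, -1.0]]
wrist_force: [0.2, 0.5, 0.1]
opening: -0.0002
gripper_force: 0.0
```

{"op": "apply_moves", "data": {"increments": [{"x":0,"y":0,"z":0.02,"wx":0,"wy":0,"wz":0},{"x":0,"y":0,"z":0.045,"wx":0,"wy":0,"wz":0},{"x":0,"y":0,"z":0.07,"wx":0,"wy":0,"wz":0},{"x":0,"y":0,"z":0.1,"wx":0,"wy":0,"wz":0},{"x":0,"y":0,"z":0.13,"wx":0,"wy":0,"wz":0},{"x":0,"y":0,"z":0.16,"wx":0,"wy":0,"wz":0},{"x":0,"y":0,"z":0.19,"wx":0,"wy":0,"wz":0},{"x":0,"y":0,"z":0.21,"wx":0,"wy":0,"wz":0},{"x":0,"y":0,"z":0.22,"wx":0,"wy":0,"wz":0},{"x":0,"y":0,"z":0.22,"wx":0,"wy":0,"wz":0}]}}

```text
clock: 8.48
eef_pos: [0.4114, 0.2711, 0.3007]
ee_rot: [[0.907, 0.421, 0.005], [0.421, -0.907, 0.002], [0.005, -0.0, -1.0]]
wrist_force: [-0.1, 0.2, 0.2]
opening: 0.0001
gripper_force: 0.0
```

{"op": "apply_moves", "data": {"increments": [{"x":0.02,"y":-0.011,"z":0,"wx":0,"wy":0,"wz":0},{"x":0.05,"y":-0.027,"z":0,"wx":0,"wy":0,"wz":0},{"x":0.08,"y":-0.043,"z":0,"wx":0,"wy":0,"wz":0},{"x":0.11,"y":-0.058,"z":0,"wx":0,"wy":0,"wz":0},{"x":0.14,"y":-0.074,"z":0,"wx":0,"wy":0,"wz":0},{"x":0.17,"y":-0.09,"z":0,"wx":0,"wy":0,"wz":0},{"x":0.2,"y":-0.106,"z":0,"wx":0,"wy":0,"wz":0},{"x":0.225,"y":-0.12,"z":0,"wx":0,"wy":0,"wz":0},{"x":0.241,"y":-0.128,"z":0,"wx":0,"wy":0,"wz":0},{"x":0.241,"y":-0.128,"z":0,"wx":0,"wy":0,"wz":0}]}}

```text
clock: 9.32
eef_pos: [0.6537, 0.1399, 0.2943]
ee_rot: [[0.908, 0.418, -0.003], [0.418, -0.908, -0.002], [-0.003, 0.0, -1.0]]
wrist_force: [-0.1, 0.1, 0.2]
opening: 0.0001
gripper_force: 0.0
```

{"op": "apply_moves", "data": {"increments": [{"x":0,"y":0,"z":0,"wx":0,"wy":0,"wz":0},{"x":0,"y":0,"z":-0.015,"wx":0,"wy":0,"wz":0},{"x":0,"y":0,"z":-0.04,"wx":0,"wy":0,"wz":0},{"x":0,"y":0,"z":-0.065,"wx":0,"wy":0,"wz":0},{"x":0,"y":0,"z":-0.09,"wx":0,"wy":0,"wz":0},{"x":0,"y":0,"z":-0.115,"wx":0,"wy":0,"wz":0},{"x":0,"y":0,"z":-0.14,"wx":0,"wy":0,"wz":0},{"x":0,"y":0,"z":-0.155,"wx":0,"wy":0,"wz":0},{"x":0,"y":0,"z":-0.16,"wx":0,"wy":0,"wz":0},{"x":0,"y":0,"z":-0.16,"wx":0,"wy":0,"wz":0}]}}

```text
clock: 10.15
eef_pos: [0.6483, 0.1431, 0.1361]
ee_rot: [[0.906, 0.422, -0.005], [0.422, -0.907, -0.001], [-0.005, -0.002, -1.0]]
wrist_force: [-0.6, -0.2, 0.9]
opening: 0.0001
gripper_force: 0.0
```

{"op": "apply_moves", "data": {"increments": [{"x":0,"y":0,"z":-0.01,"wx":0,"wy":0,"wz":0},{"x":0,"y":0,"z":-0.022,"wx":0,"wy":0,"wz":0},{"x":0,"y":0,"z":-0.034,"wx":0,"wy":0,"wz":0},{"x":0,"y":0,"z":-0.046,"wx":0,"wy":0,"wz":0},{"x":0,"y":0,"z":-0.055,"wx":0,"wy":0,"wz":0},{"x":0,"y":0,"z":-0.059,"wx":0,"wy":0,"wz":0},{"x":0,"y":0,"z":-0.059,"wx":0,"wy":0,"wz":0},{"x":0,"y":0,"z":-0.059,"wx":0,"wy":0,"wz":0},{"x":0,"y":0,"z":-0.059,"wx":0,"wy":0,"wz":0},{"x":0,"y":0,"z":-0.059,"wx":0,"wy":0,"wz":0}]}}

```text
clock: 10.98
eef_pos: [0.6518, 0.1425, 0.08]
ee_rot: [[0.907, 0.421, 0.001], [0.421, -0.907, 0.0], [0.001, 0.0, -1.0]]
wrist_force: [0.2, 0.1, 0.6]
opening: -0.0002
gripper_force: 0.0
```

{"op": "apply_moves", "data": {"increments": [{"x":0,"y":0,"z":0,"wx":0,"wy":0,"wz":0},{"x":0,"y":0,"z":0,"wx":0,"wy":0,"wz":0},{"x":0,"y":0,"z":0,"wx":0,"wy":0,"wz":0},{"x":0,"y":0,"z":0,"wx":0,"wy":0,"wz":0},{"x":0,"y":0,"z":0,"wx":0,"wy":0,"wz":0},{"x":0,"y":0,"z":0,"wx":0,"wy":0,"wz":0},{"x":0,"y":0,"z":0,"wx":0,"wy":0,"wz":0},{"x":0,"y":0,"z":0,"wx":0,"wy":0,"wz":0},{"x":0,"y":0,"z":0,"wx":0,"wy":0,"wz":0},{"x":0,"y":0,"z":0,"wx":0,"wy":0,"wz":0}]}}

```text
clock: 11.82
eef_pos: [0.6511, 0.1425, 0.0793]
ee_rot: [[0.907, 0.421, -0.0], [0.421, -0.907, 0.0], [-0.0, -0.0, -1.0]]
wrist_force: [-0.0, 0.9, 0.7]
opening: 0.0004
gripper_force: 0.0
```

```bash
python3 - <<'E'
from station import *
import cv2
p,d=grab_frame("side");cv2.imwrite('pics/s3.png',cv2.resize(p[130:330,180:400],None,fx=2.5,fy=2.5))
print(sense()['eef_pos'])
E
```

```text
[0.65116835 0.14251033 0.0792989 ]
```

View pics/s3.png

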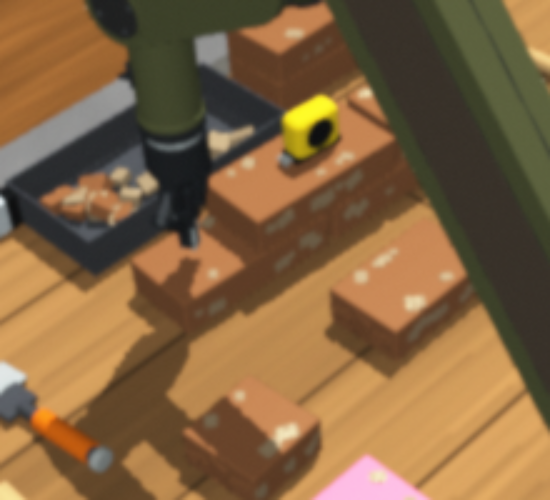

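The fingertips, at about (190,240) in the crop, are over the middle of the gap, 25 mm above its floor and touching nothing. I'll hold there a little longer, then hand in.

{"op": "apply_moves", "data": {"increments": [{"x":0,"y":0,"z":0,"wx":0,"wy":0,"wz":0},{"x":0,"y":0,"z":0,"wx":0,"wy":0,"wz":0},{"x":0,"y":0,"z":0,"wx":0,"wy":0,"wz":0},{"x":0,"y":0,"z":0,"wx":0,"wy":0,"wz":0},{"x":0,"y":0,"z":0,"wx":0,"wy":0,"wz":0},{"x":0,"y":0,"z":0,"wx":0,"wy":0,"wz":0},{"x":0,"y":0,"z":0,"wx":0,"wy":0,"wz":0},{"x":0,"y":0,"z":0,"wx":0,"wy":0,"wz":0},{"x":0,"y":0,"z":0,"wx":0,"wy":0,"wz":0},{"x":0,"y":0,"z":0,"wx":0,"wy":0,"wz":0}]}}

```text
clock: 12.7
eef_pos: [0.6512, 0.1425, 0.0794]
ee_rot: [[0.907, 0.421, 0.0], [0.421, -0.907, -0.0], [0.0, 0.0, -1.0]]
wrist_force: [-0.8, 1.0, 0.1]
opening: -0.0001
gripper_force: 0.0
```

{"op": "apply_moves", "data": {"increments": [{"x":0,"y":0,"z":0,"wx":0,"wy":0,"wz":0},{"x":0,"y":0,"z":0,"wx":0,"wy":0,"wz":0},{"x":0,"y":0,"z":0,"wx":0,"wy":0,"wz":0},{"x":0,"y":0,"z":0,"wx":0,"wy":0,"wz":0},{"x":0,"y":0,"z":0,"wx":0,"wy":0,"wz":0},{"x":0,"y":0,"z":0,"wx":0,"wy":0,"wz":0},{"x":0,"y":0,"z":0,"wx":0,"wy":0,"wz":0},{"x":0,"y":0,"z":0,"wx":0,"wy":0,"wz":0},{"x":0,"y":0,"z":0,"wx":0,"wy":0,"wz":0},{"x":0,"y":0,"z":0,"wx":0,"wy":0,"wz":0}]}}

```text
clock: 13.53
eef_pos: [0.6512, 0.1425, 0.0793]
ee_rot: [[0.907, 0.421, 0.0], [0.421, -0.907, 0.0], [0.0, -0.0, -1.0]]
wrist_force: [0.8, 0.3, -0.4]
opening: -0.0002
gripper_force: 0.0
```

```bash
python3 -c "
from station import *
print(finish_job())"
```

```text
the job is handed in; nothing more can be done
None
```

Job handed in at about 13.5 s: I pointed at the loose half brick for about 3 s from 24 mm above it, then at the gap at the wall's left end, and finished there 25 mm above its floor, with no contact at any point.

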